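# Re-aim a swivel-mounted tube reader at its index clip and reclamp it

## Task

The tube reader on the swivel mount must be turned to the new reading angle that the red index clip marks on the scale. Loosen the black T-knob clamp until the sector is free, swing the reader until its pointer stands at the red clip, then retighten the knob to about 0.45 N m so that the reader stays put. Do not force the reader round while it is clamped, do not overtighten the knob (0.6 N m is too much), and leave the red clip, the tubes and the pot where they are.

Things in the scene. Friction and masses are not known exactly. Their poses are not given: they have to be found in the camera images.
- clamp_knob: black soft-grip T-knob: bar 70 x 14 x 18 mm on a slim neck over a steel washer of radius 16 mm. Origin on its upright axis, 23 mm above the bench (top of the sector plate); x along the bar; the bar spans 27 to 45 mm above the origin. Counter-clockwise from above loosens, clockwise tightens; stops 2.3 rad apart. Starts clamped, how hard differs; 0.5 rad back frees the sector at every angle
- knob_grip (a point): middle of the knob's bar, on its axis, 59 mm above the bench: the point to grip; fingertips may go down to 38 mm above the bench. A nylon-lined nut makes the knob stiff: 0.28 N m to turn it even when free. Once it bites, the torque climbs from there by about 0.8 N m per rad. The bar is sprung on its screw by a rubber bush, 3 N m per rad
- clamp_shoe: steel shoe under the knob that the screw presses down on the sector, upright in the arc slot 80 mm from the pivot on the robot's side; does not swing. Origin on the knob's axis. The plate is worn unevenly: the knob angle at which the clamp bites changes with the swing angle, by up to 0.75 rad, so no fixed turn of the knob is right; from loose it takes 0.6 to 1.6 rad of tightening
- swivel_head: aluminium sector plate with the code reader, swings level about an upright pivot, 0.62 rad either way from straight. Origin on the pivot at bench height, x towards the reader and its lens, the pointer at -x. Friction when loose 0.25 N m, about 4 N at the reader. The reader is a grey box 72 (x) x 42 (y) x 48 mm, middle 60 mm from the pivot, 58 to 106 mm above the bench
- reader_grip (a point): middle of the reader box, 60 mm from the pivot, 82 mm above the bench; 42 mm wide across (along the head's y); may be gripped from above or pushed on its sides; on its end towards the pivot a connector stub of radius 8 mm sticks out 18 mm
- pointer_tip (a point): tip of the dark steel pointer on the rim of the swivel head, 106 mm from the pivot, opposite the reader; turns with the head
- index_mark (a point): the point on the white scale, 106 mm from the pivot, to which the red index clip points and where the pointer tip must stand. The clip is a red block 16 mm wide on the scale's outer rim, 107 to 135 mm from the pivot, up to 25 mm high, held by friction; not to be moved
- reader_mount: dark cast fan-shaped base bolted to the bench with the white degree scale (marks every 3 degrees, long ones every 15); fixed. Origin at bench height under the pivot, x from the pivot away from the scale's middle; the clamp knob stands at x = -80 mm, y = 0. 14 mm thick, reaches 124 mm from the pivot. A black label printer, about 0.3 m high, stands to its right: come round its near side
- sample_tube_23: loose standing sample tube, white with a turquoise cap, 30 mm across, about 97 mm tall; bystander; origin under its centre
- sample_tube_24: loose standing sample tube, white with a turquoise cap, 30 mm across, about 97 mm tall; bystander; origin under its centre
- sample_tube_5: loose standing sample tube, white with a turquoise cap, 30 mm across, about 97 mm tall; bystander; origin under its centre
- specimen_pot_3: loose white specimen pot, 48 mm across, 83 mm tall; bystander; origin under its centre

How it is judged:
By the outcome, as a careful person would: the job done as asked, in the order asked, and still so for the second after the job is handed in, with the robot touching nothing.
It also fails if it takes over 67 s, if anything falls off the work surface, if the arm or the gripper's body presses on something with over 40 N, if the wrist force passes 120 N, or if a joint passes its speed limit or range.

## Robot

A 7-joint arm with a two-finger parallel gripper is mounted at the origin on the work surface; the furniture and walls round the work are solid. World frame = base frame: x ahead of the robot, y to its left, z up, the work surface at z = 0. Lengths are in m, angles in rad, forces in N, time in s.
With the tool pointing down it reaches from about 0.35 to 0.9 m from the base axis. Payload 7.2 kg.
Tool frame: the origin (TCP) lies at the very end of the fingers, on their centre line; the grasp point (between the pads) lies 19 mm behind it (env.grip_depth is the distance from the TCP to the grasp point, in m); z points along the fingers, y is the direction in which the jaws open and shut (so a half turn about z gives the same grasp; the last joint's range is limited). The gripper opens to 85 mm and grips with 20 to 120 N. Pads are 22 mm wide; open, the fingers measure 114 mm over their backs; the gripper's body (76 mm by 85 mm) begins 54 mm behind the grasp point. The pads swing forward as they close: fully open they stand 13 mm farther back than shut.
Start: joints at [-1.33, 0.411, -0.013, 1.596, 0.006, 1.134, -0.082], TCP at [0.19, 0.595, 0.231] pointing down, gripper open.
Joint ranges: [-2.95, 2.95], [-0.29, 1.99], [-1.47, 1.44], [0.14, 2.54], [-1.03, 4.17], [0.13, 1.85], [-2.86, 2.86]. Speed limits (rad/s): [2.39, 2.39, 3.01, 3.01, 3.14, 3.14, 3.14].

## Interface

Orientations are given as a unit quaternion [w, x, y, z].
In Python, from plant import env gives the robot as it stands. The module is installed in compiled form; this text tells all that it offers.
- The arm moves only by the shell command python3 -m pendant 'ROWS'. ROWS is JSON, a list of rows, each a list of 5 numbers: the shift along the tool's x, y, z in mm, then the turn about the tool's z in degrees, then the closure, from 0 (fully open) to 1 (shut). A call has 1 to 20 rows; each row is the pose to reach, as a shift and turn from the pose measured when the call began, along the tool's axes at that moment; what a row does not reach only later rows make up. A row lasts 1/8 s, in which the tool goes at most 62.5 mm and 10.7 degrees, less where a joint would pass 70% of its speed; a pose out of reach is approached as far as the arm can. A call with a gripper value outside its range is refused whole. The fingers move at their own pace and stop on an object; the grip force is fixed at half the most. Time passes only in rows, so rows that repeat a pose let the fingers close. It gives the time, the measured TCP pose, the force and the opening at its end, in the units of the state.
- env.get_obs(): the state, without advancing time (a new reading comes with each control period).
- env.capture(name): name is "side" or "top"; returns a dict with "img" (480x640x3 uint8, red, green, blue), "camera_matrix" (3x3 intrinsics, pixels), "dist_coeffs" ([k1, k2, p1, p2, k3] as OpenCV has them; the pictures are not rectified), "position" and "attitude" of the camera in the world. Camera axes: x right, y up, looking along -z (the intrinsics and any distortion apply to the point x, -y, -z); pixel columns grow to the right and rows downward; lengths in m; the calibration is good to about 2 mm. A picture is of the moment at which its call begins. There is no depth.
- env.job_done(): hands the job in, once; it reports no verdict.
The state is a dict: "time": time; "joint_positions": joint angles; "dq": joint speeds; "joint_efforts": joint torques, N m; "tool_pos": TCP position; "tool_rot": TCP orientation; "force": force on the tool from outside, world axes, zero at the start; "moment": the same for the moment, N m; "grip_width": finger opening in m.
Only numpy, scipy, OpenCV 4.12 (cv2) and the standard library are available. Lean on these libraries where they do the work, as an engineer would, in place of code of your own. Each camera call takes 0.05 s, during which the arm holds its last target.

## Working session

There is one attempt and no reset: what is moved stays moved. The work goes in short steps, Python scripts to look and compute and a shell command to move; the robot and the scene stay as the last step left them, time stands still between calls to the robot, and variables do not carry over. Pictures are saved under pics/ and viewed, and the job is handed in when it is done.

```bash
mkdir -p pics; ls; python3 - <<'E'
from plant import env
import cv2
o=env.get_obs()
for k,v in o.items(): print(k,v)
for n in("side","top"):
    c=env.capture(n)
    cv2.imwrite(f"pics/{n}0.png",c["img"][:,:,::-1])
    print(n,c["camera_matrix"],c["dist_coeffs"],c["position"],c["attitude"])
E
```

```text
pics
time 0.0
joint_positions [-1.33020301  0.41191017 -0.01272313  1.59707858  0.00561456  1.1342724
 -0.08218642]
dq [ 9.63446497e-04 -2.00184901e-03 -2.42863122e-03  9.74922535e-05
 -5.01636310e-04 -8.65871426e-04 -8.56913045e-04]
joint_efforts [-9.64118726e-05 -6.00613904e+01  6.82229418e-01 -2.99418783e+01
  1.37625646e-02  1.06314226e-02 -2.08238146e-05]
tool_pos [0.18982815 0.59494419 0.23043247]
tool_rot [-6.36364849e-05  1.53756868e-01  9.88108374e-01 -8.13892468e-04]
force [-0.02410031  0.55480378  0.78583612]
moment [-0.07492009 -0.0060393   0.01004233]
grip_width 0.0857243844041788
side [[503.07317761   0.         330.48066102]
 [  0.         503.07317761 239.80017741]
 [  0.           0.           1.        ]] [-0.10582535  0.          0.          0.          0.        ] [ 0.42294102 -0.43720052  0.5874967 ] [ 0.89532192  0.443581   -0.01654714 -0.03688824]
top [[556.48498946   0.         327.006119  ]
 [  0.         556.48498946 237.40203843]
 [  0.           0.           1.        ]] [-0.04000773  0.          0.          0.          0.        ] [0.39472722 0.24649628 1.06809563] [ 0.70647674  0.03930583 -0.02394237 -0.70623822]
```

View pics/side0.png

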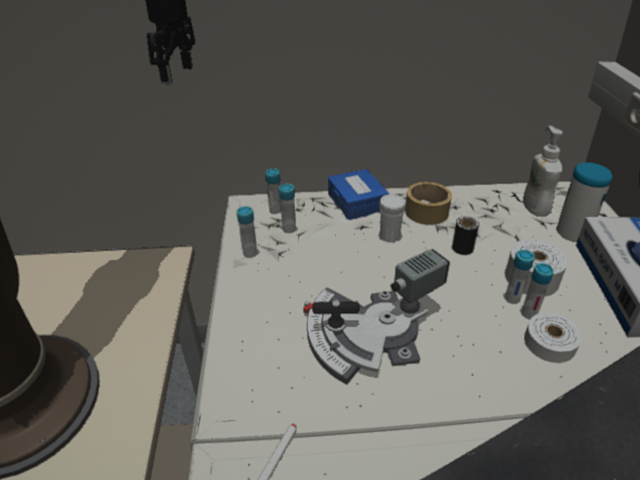

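View pics/top0.png

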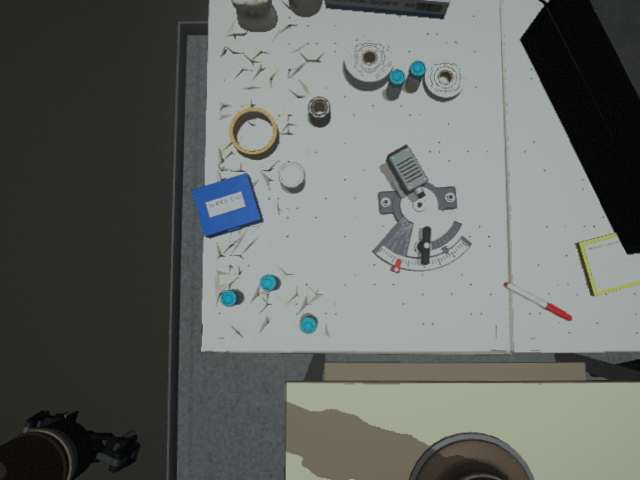

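The top view has +x up and +y left. It shows the reader mount with its pivot near (419,205), the knob near (425,245), the red clip near (397,266) and the reader near (407,170). Next I'll write helpers and zoom in.

```bash
cat > h.py <<'E'
from plant import env
import cv2, numpy as np
from scipy.spatial.transform import Rotation as R
def rot(q): return R.from_quat([q[1],q[2],q[3],q[0]])
def ray(c,uv):
    p=cv2.undistortPoints(np.array([[uv]],float),c["camera_matrix"],np.array(c["dist_coeffs"]))[0,0]
    return np.array(c["position"]),rot(c["attitude"]).apply([p[0],-p[1],-1])
def onz(c,uv,z):
    o,d=ray(c,uv); return o+d*(z-o[2])/d[2]
def proj(c,P):
    q=rot(c["attitude"]).inv().apply(np.atleast_2d(P)-c["position"])*[1,-1,-1]
    return cv2.projectPoints(q,np.zeros(3),np.zeros(3),c["camera_matrix"],np.array(c["dist_coeffs"]))[0][:,0]
def shot(n,tag,box,s):
    c=env.capture(n); x,y,w,h=box
    im=cv2.resize(c["img"][y:y+h,x:x+w],None,fx=s,fy=s,interpolation=cv2.INTER_CUBIC)
    cv2.imwrite(f"pics/{tag}.png",im[:,:,::-1]); return c
E
python3 - <<'E'
from h import *
shot("top","topz1",(350,130,140,150),4); shot("side","sidez1",(290,240,170,150),4)
E
```

```text
(no output)
```

View pics/topz1.png

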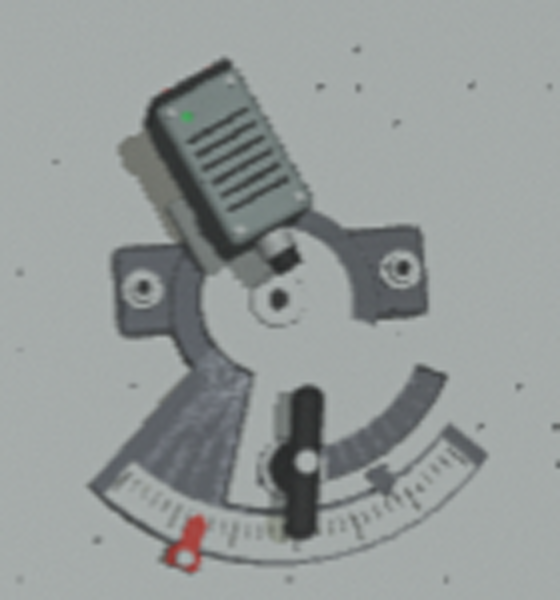

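View pics/sidez1.png

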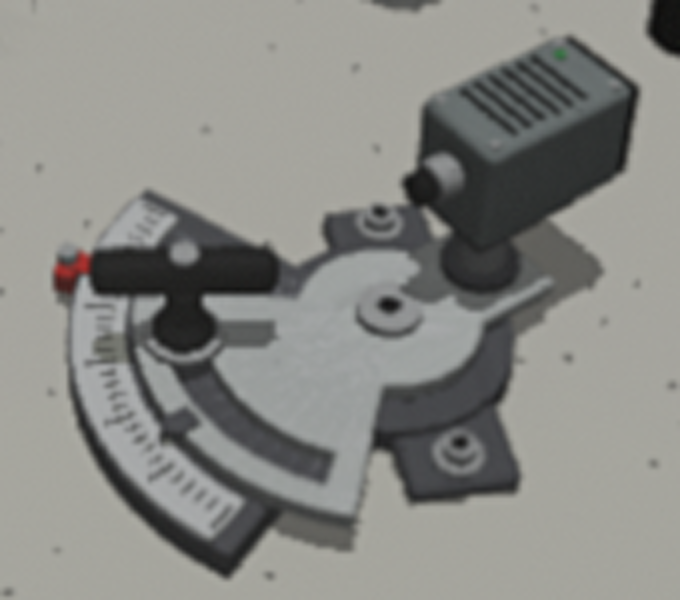

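Top crop: pivot cap at (278,299), bar centre at (305,462) with ends at (308,388) and (300,536), pointer at about (381,485), clip tip at about (203,518), and reader top with corners near (228,62), (308,207), (230,252) and (152,103).

```bash
python3 - <<'E'
from h import *
c=env.capture("top"); s=env.capture("side")
def T(u,v,z): return onz(c,(350+(u+.5)/4-.5,130+(v+.5)/4-.5),z)
def S(u,v,z): return onz(s,(290+(u+.5)/4-.5,240+(v+.5)/4-.5),z)
def tri(a,b):
    o1,d1=ray(c,(350+a[0]/4,130+a[1]/4)); o2,d2=ray(s,(290+b[0]/4,240+b[1]/4))
    A=np.c_[d1,-d2]; t=np.linalg.lstsq(A,o2-o1,rcond=None)[0]
    p,q=o1+d1*t[0],o2+d2*t[1]; return (p+q)/2,np.linalg.norm(p-q)
np.set_printoptions(precision=4,suppress=True)
print("tri knob screw",tri((307,461),(184,252)),"pivot",tri((279,298),(389,306)))
print("tri reader LED", tri((188,117),(561,54)))
piv=T(278,299,.028); print("piv top",piv,"side",S(389,306,.028))
print("knob top",T(305,462,.068),"side",S(184,252,.070))
e1,e2=T(308,388,.068),T(300,536,.068);print("bar len",np.linalg.norm(e1-e2),"ang",np.arctan2(*(e1-e2)[1::-1]))
b1,b2=T(144,289,.017),T(402,268,.017);print("bolts",b1,b2,(b1+b2)/2)
k=T(305,462,.068); print("knob dist",np.linalg.norm((k-piv)[:2]))
th0=np.arctan2(*(piv-k)[1::-1]); print("mount x ang",th0, "bolts normal",np.arctan2(*(b1-b2)[1::-1])-np.pi/2)
def A(P): v=P-piv; return np.linalg.norm(v[:2]),np.arctan2(-v[1],-v[0])
print("pointer",A(T(381,487,.021)),A(T(375,492,.021)),"side",A(S(168,432,.021)))
print("clip tip",A(T(202,518,.02)),"clip far",A(T(183,556,.022)),"clip knob",A(T(185,556,.025)))
r=[T(u,v,.106) for u,v in((228,62),(308,207),(230,252),(152,103))]
print("reader",np.mean(r,0),A(np.mean(r,0)),[np.linalg.norm(r[i]-r[i-1]) for i in range(4)],"ang",np.arctan2(*(r[0]-r[1])[1::-1]),np.arctan2(*(r[3]-r[2])[1::-1]))
# red mask
hsv=cv2.cvtColor(c["img"],cv2.COLOR_RGB2HSV); m=((hsv[...,0]<8)|(hsv[...,0]>172))&(hsv[...,1]>110)&(hsv[...,2]>90)
ys,xs=np.nonzero(m); k=(xs>385)&(xs<410)&(ys>250)&(ys<280);print(np.c_[xs[k],ys[k]].tolist())
E
```

```text
tri knob screw (array([0.4711, 0.089 , 0.0687]), np.float64(0.0019196455002596408)) pivot (array([0.5509, 0.0945, 0.0277]), np.float64(0.0014682348312795306))
tri reader LED (array([0.62  , 0.1446, 0.1067]), np.float64(0.0027909814092091536))
piv top [0.5504 0.0958 0.028 ] side [0.5512 0.0951 0.028 ]
knob top [0.4704 0.0905 0.068 ] side [0.4715 0.0886 0.07  ]
bar len 0.0668637773197781 ang -0.06803913159760763
bolts [0.5569 0.1578 0.017 ] [0.5669 0.035  0.017 ] [0.5619 0.0964 0.017 ]
knob dist 0.08013444263039443
mount x ang 0.06631288637733519 bolts normal 0.08084818859125709
pointer (np.float64(0.10049930851722388), np.float64(0.4998229587975025)) (np.float64(0.10125968493853904), np.float64(0.463910127386524)) side (np.float64(0.1015005989331615), np.float64(0.5140080102969279))
clip tip (np.float64(0.10881386180740839), np.float64(-0.33661065229839643)) clip far (np.float64(0.12882893541946422), np.float64(-0.3587252948511366)) clip knob (np.float64(0.12870288889211676), np.float64(-0.35386014311000025))
reader [0.6021 0.1274 0.106 ] (np.float64(0.060659739426523314), np.float64(-2.593013070227453)) [np.float64(0.03825860903603085), np.float64(0.07319627478025639), np.float64(0.03963576147103847), np.float64(0.07424080412966606)] ang 0.48443310274544676 0.46625881777146705
[[399, 259], [397, 260], [398, 260], [399, 260], [400, 260], [397, 261], [398, 261], [399, 261], [400, 261], [396, 262], [397, 262], [398, 262], [399, 262], [400, 262], [396, 263], [397, 263], [398, 263], [399, 263], [400, 263], [396, 264], [397, 264], [398, 264], [399, 264], [395, 265], [396, 265], [397, 265], [398, 265], [399, 265], [393, 266], [394, 266], [395, 266], [396, 266], [397, 266], [398, 266], [399, 266], [392, 267], [393, 267], [394, 267], [397, 267], [398, 267], [392, 268], [393, 268], [399, 268], [392, 269], [393, 269], [399, 269], [392, 270], [393, 270], [399, 270], [398, 271], [397, 272], [398, 272]]
```

Measurements agree: knob-to-pivot distance 80 mm, screw height 69 mm, reader radius 60 mm. Knob is at about (0.4707,0.0897), bar angle -0.068, head angle about 0.50 and clip about -0.345. The reader therefore has to swing about 0.85 rad clockwise.

```bash
cat >> h.py <<'E'
PIV=np.array([.5506,.0953]); KNOB=np.array([.4707,.0897])
np.set_printoptions(precision=4,suppress=True)
def st():
    o=env.get_obs(); Rm=rot(o["tool_rot"]); y=Rm.apply([0,1,0])
    print("t%.2f"%o["time"],"tcp",o["tool_pos"],"yaw_y %.4f"%np.arctan2(y[1],y[0]),"F",np.array(o["force"]),"M",np.array(o["moment"]),"w %.4f"%o["grip_width"],"q",np.array(o["joint_positions"]))
    return o
def go(p,yaw):
    "row (mm, deg) for TCP position p and tool-y world angle yaw (mod pi)"
    o=env.get_obs(); Rm=rot(o["tool_rot"]); y=Rm.apply([0,1,0])
    d=Rm.inv().apply(np.array(p)-o["tool_pos"])*1000
    t=-(yaw-np.arctan2(y[1],y[0])); t=(t+np.pi/2)%np.pi-np.pi/2
    print("row",d.round(1),"turn %.1f"%np.degrees(t))
E
python3 -c "
from h import *
st(); go([*KNOB,.2],1.503)"
```

```text
t0.30 tcp [0.1899 0.5953 0.231 ] yaw_y 1.2620 F [0.3568 0.5006 0.0732] M [-0.0252  0.0242  0.0727] w 0.0852 q [-1.3302  0.4114 -0.0127  1.5964  0.0056  1.1343 -0.0822]
row [-421.2 -396.3   31.2] turn -13.8
```

```bash
python3 -m pendant '[[-35,-33,0,-1,0],[-70,-66,0,-2,0],[-105,-99,0,-3,0],[-140,-132,0,-5,0],[-175,-165,0,-6,0],[-210,-198,0,-7,0],[-245,-231,0,-8,0],[-280,-264,0,-9,0],[-315,-297,0,-10,0],[-350,-330,0,-12,0],[-385,-363,0,-13,0],[-421,-396,0,-14,0],[-421,-396,0,-14,0],[-421,-396,0,-14,0]]'; python3 -c "
from h import *
st(); go([*KNOB,.04],1.503)
shot('top','topz2',(350,130,140,150),4); shot('side','side2',(0,0,640,480),1)"
```

```text
time: 2.05
tool_pos: [0.4704, 0.0905, 0.2311]
tool_rot: [-0.0, 0.032, 0.999, -0.0]
force: [-0.7, -0.5, -0.6]
grip_width: 0.0856
t2.05 tcp [0.4704 0.0905 0.2311] yaw_y 1.5061 F [-0.6676 -0.4644 -0.633 ] M [0.0234 0.0342 0.0113] w 0.0856 q [-0.5634  0.1577  0.3082  1.9551 -0.0553  1.0374  1.2755]
row [ -0.5  -0.7 191.1] turn 0.2
```

View pics/side2.png

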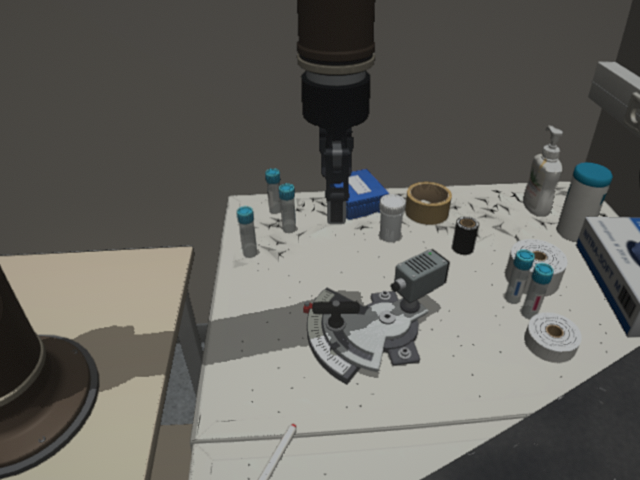

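The gripper hangs over the knob at about (336,220), clear of the clip and the tubes. Descending.

```bash
python3 -m pendant '[[0,-1,40,0,0],[0,-1,85,0,0],[0,-1,130,0,0],[0,-1,165,0,0],[0,-1,185,0,0],[0,-1,190,0,0],[0,-1,190,0,0]]'; python3 -c "
from h import *
st(); go([*KNOB,.041],1.503)
shot('side','side3',(250,160,240,200),3)"
```

```text
time: 3.02
tool_pos: [0.47, 0.091, 0.0414]
tool_rot: [-0.0, 0.031, 1.0, 0.0]
force: [-0.1, -0.8, -0.1]
grip_width: 0.0854
t3.02 tcp [0.47   0.091  0.0414] yaw_y 1.5092 F [-0.1108 -0.7609 -0.1096] M [-0.0121 -0.0037 -0.0309] w 0.0854 q [-0.4909  0.4425  0.2469  2.1302 -0.1898  0.5895  1.4006]
row [-0.8 -1.2  0.4] turn 0.4
```

View pics/side3.png

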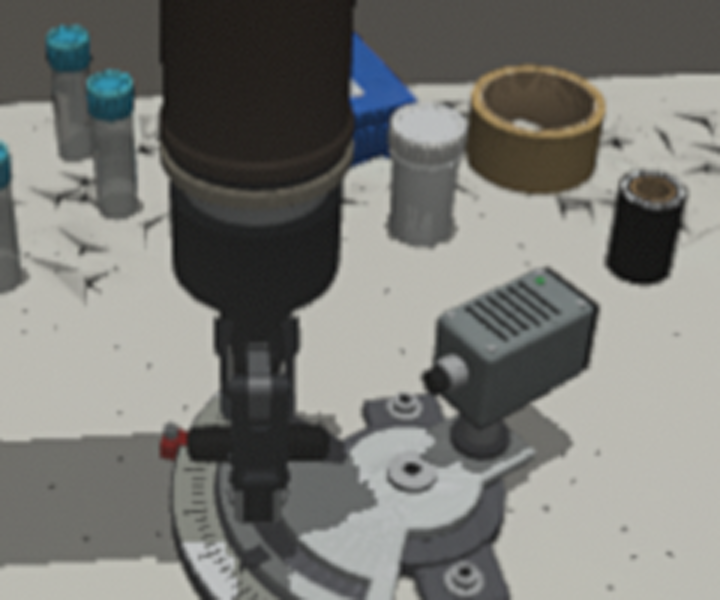

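The fingers stand either side of the bar near (260,440) in the crop. Closing.

```bash
python3 -m pendant '[[-1,-1,0,0,0.5],[-1,-1,0,0,1],[-1,-1,0,0,1],[-1,-1,0,0,1],[-1,-1,0,0,1],[-1,-1,0,0,1],[-1,-1,0,0,1],[-1,-1,0,0,1]]'; python3 -c "
from h import *
st()"
```

```text
time: 4.08
tool_pos: [0.4714, 0.0901, 0.0421]
tool_rot: [0.0, 0.031, 1.0, 0.0]
force: [-1.2, 0.7, 5.4]
grip_width: 0.013
t4.08 tcp [0.4714 0.0901 0.0421] yaw_y 1.5091 F [-1.2183  0.6519  5.3773] M [ 0.1889  0.3337 -0.0214] w 0.0130 q [-0.4882  0.4422  0.247   2.128  -0.19    0.5907  1.4034]
```

```bash
python3 -m pendant '[[0,0,0,-5,1],[0,0,0,-10,1],[0,0,0,-10,1]]'; python3 -c "
from h import *
st()"; python3 -m pendant '[[0,0,0,-6,1],[0,0,0,-12,1],[0,0,0,-12,1]]'; python3 -c "
from h import *
st()"
```

```text
time: 4.45
tool_pos: [0.4714, 0.0901, 0.0422]
tool_rot: [0.0, -0.056, 0.998, 0.001]
force: [0.2, 1.8, 2.4]
grip_width: 0.0129
t4.45 tcp [0.4714 0.0901 0.0422] yaw_y 1.6826 F [0.2093 1.8302 2.4051] M [ 0.1526  0.182  -0.1887] w 0.0129 q [-0.4502  0.4389  0.1998  2.1256 -0.1538  0.5894  1.5418]
time: 4.82
tool_pos: [0.4714, 0.09, 0.0422]
tool_rot: [0.0, -0.159, 0.987, 0.001]
force: [-1.2, 0.2, 2.9]
grip_width: 0.0131
t4.83 tcp [0.4714 0.09   0.0422] yaw_y 1.8895 F [-1.2441  0.186   2.947 ] M [ 0.1107  0.1478 -0.1175] w 0.0131 q [-0.4054  0.4362  0.1442  2.1226 -0.1115  0.5887  1.7077]
```

```bash
python3 -m pendant '[[0,0,0,-6,1],[0,0,0,-12,1],[0,0,0,-18,1],[0,0,0,-22,1]]'; python3 -c "
from h import *
st(); env.capture('top'); st(); shot('top','topz4',(350,130,140,150),4)
shot('side','side4',(250,160,240,200),3)"
```

```text
time: 5.32
tool_pos: [0.4714, 0.0901, 0.0422]
tool_rot: [0.0, -0.343, 0.939, 0.001]
force: [-0.7, 0.6, 1.3]
grip_width: 0.0131
t5.33 tcp [0.4714 0.0901 0.0422] yaw_y 2.2717 F [-0.7334  0.5822  1.3073] M [ 0.1201  0.1581 -0.2844] w 0.0131 q [-0.3236  0.4342  0.043   2.1172 -0.0347  0.59    2.0159]
t5.38 tcp [0.4714 0.09   0.0422] yaw_y 2.2747 F [-0.1192  0.6431  2.0959] M [ 0.061   0.0704 -0.1486] w 0.0132 q [-0.3231  0.4341  0.0424  2.1171 -0.0342  0.5901  2.0185]
```

View pics/side4.png

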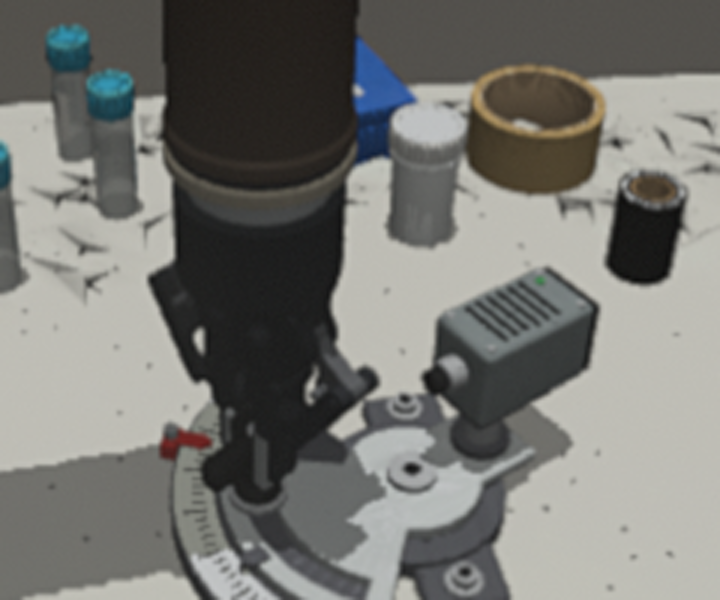

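The bar has turned about 0.76 rad CCW, the reader hasn't moved, and the moment while turning was -0.28 (the free-running value). Now I release, lift and go to the reader.

```bash
python3 -m pendant '[[0,0,0,0,0.6],[0,0,0,0,0.5],[0,0,0,0,0.5],[0,0,-20,0,0.5],[0,0,-60,0,0.3],[0,0,-110,0,0],[0,0,-110,0,0]]'; python3 -c "
from h import *
st(); a=0.50; p=PIV+.06*np.array([np.cos(a),np.sin(a)]); go([*p,.152],a+np.pi/2);go([*p,.066],a+np.pi/2)"
```

```text
time: 6.35
tool_pos: [0.4737, 0.0904, 0.1557]
tool_rot: [0.004, -0.342, 0.94, 0.0]
force: [0.4, -0.5, -1.2]
grip_width: 0.0856
t6.35 tcp [0.4737 0.0904 0.1557] yaw_y 2.2689 F [ 0.4084 -0.4637 -1.2211] M [-0.0132 -0.0169  0.0214] w 0.0856 q [-0.3384  0.2516  0.0591  2.0298 -0.0213  0.8528  2.0016]
row [-120.8  -57.5    4.7] turn 11.3
row [-120.1  -57.3   90.7] turn 11.3
```

```bash
python3 -m pendant '[[-40,-19,0,4,0],[-80,-38,0,8,0],[-120,-57,0,11,0],[-120,-57,0,11,0],[-120,-57,30,11,0],[-120,-57,60,11,0],[-120,-57,80,11,0],[-120,-57,90,11,0],[-120,-57,90,11,0]]'; python3 -c "
from h import *
st(); a=0.50; p=PIV+.06*np.array([np.cos(a),np.sin(a)]); go([*p,.066],a+np.pi/2)
shot('top','topz5',(350,100,140,150),4);shot('side','side5',(250,130,240,200),3)"
```

```text
time: 7.48
tool_pos: [0.6021, 0.1239, 0.066]
tool_rot: [0.003, -0.25, 0.968, 0.001]
force: [-0.0, 0.0, 0.5]
grip_width: 0.0854
t7.47 tcp [0.6021 0.1239 0.066 ] yaw_y 2.0769 F [-0.0166  0.0038  0.4578] M [-0.0238 -0.0097  0.0191] w 0.0854 q [-0.3479  0.57    0.0925  1.7824 -0.0724  0.7862  1.8578]
row [-1.1 -0.4 -0. ] turn 0.3
```

View pics/side5.png

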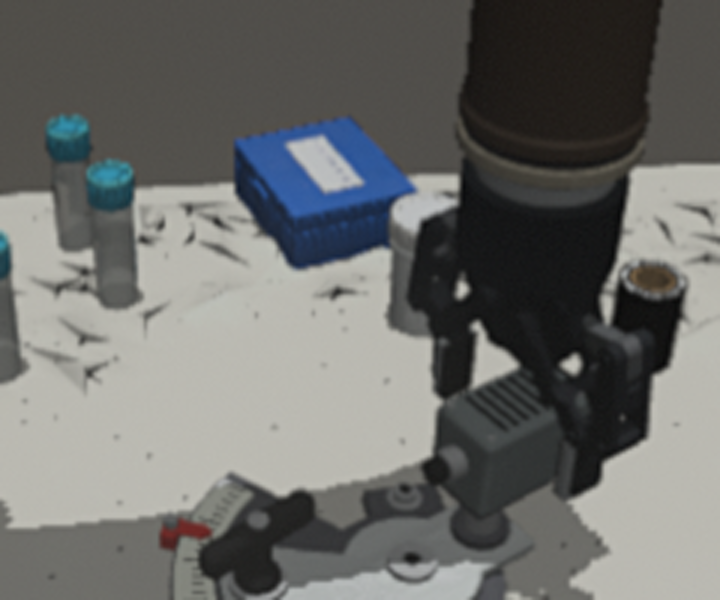

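View pics/topz5.png

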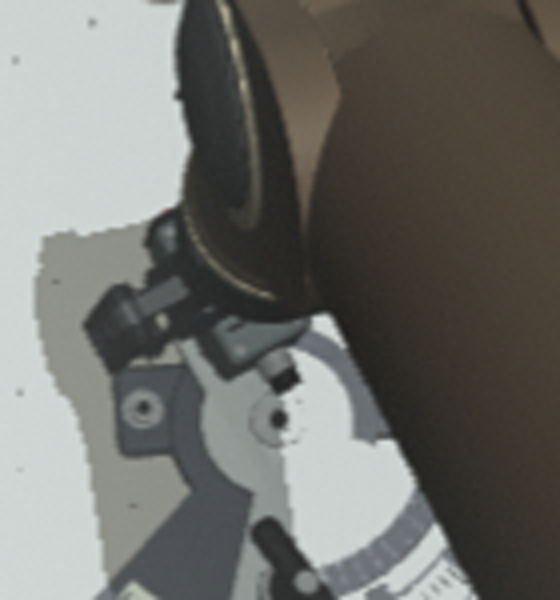

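The fingers straddle the reader, and the left one is clear of the pot. Closing on it.

```bash
python3 -m pendant '[[-1,0,0,0,0.3],[-1,0,0,0,0.6],[-1,0,0,0,1],[-1,0,0,0,1],[-1,0,0,0,1],[-1,0,0,0,1]]'; python3 -c "
from h import *
o=st(); Rm=rot(o['tool_rot']); p0=o['tool_pos'][:2]; y=Rm.apply([0,1,0]); a0=np.arctan2(y[1],y[0])-np.pi/2
v=p0-PIV; print('r',np.linalg.norm(v),'polar',np.arctan2(v[1],v[0]),'a0',a0)
for d in np.arange(0.05,0.9,.05):
    w=R.from_euler('z',-d).as_matrix()[:2,:2]@v+PIV
    print((Rm.inv().apply([*(w-p0),0])*1000).round(1), np.degrees(d).round(1))
"
```

```text
time: 8.32
tool_pos: [0.6042, 0.1255, 0.0682]
tool_rot: [0.005, -0.25, 0.968, 0.001]
force: [-3.0, 2.1, 6.5]
grip_width: 0.0413
t8.32 tcp [0.6042 0.1255 0.0682] yaw_y 2.0770 F [-3.0454  2.092   6.5285] M [ 0.2673  0.4966 -0.0867] w 0.0413 q [-0.3486  0.5686  0.0921  1.778  -0.0731  0.7886  1.8572]
r 0.06150040471458018 polar 0.5127366105907748 a0 0.5062273944255686
[ 0.1 -3.1 -0. ] 2.9
[ 0.3 -6.1 -0. ] 5.7
[ 0.6 -9.2 -0. ] 8.6
[  1.1 -12.2  -0. ] 11.5
[  1.8 -15.2  -0. ] 14.3
[  2.6 -18.2  -0. ] 17.2
[  3.6 -21.1  -0. ] 20.1
[  4.7 -24.   -0. ] 22.9
[  5.9 -26.8  -0.1] 25.8
[  7.3 -29.5  -0.1] 28.6
[  8.9 -32.2  -0.1] 31.5
[ 10.5 -34.8  -0.1] 34.4
[ 12.3 -37.3  -0.1] 37.2
[ 14.2 -39.7  -0.1] 40.1
[ 16.2 -42.   -0.2] 43.0
[ 18.4 -44.2  -0.2] 45.8
[ 20.6 -46.3  -0.2] 48.7
```

```bash
python3 -m pendant '[[0,-3,0,2.9,1],[0.3,-6,0,5.7,1]]'; python3 -c "
from h import *
st()"
```

```text
time: 8.57
tool_pos: [0.6068, 0.1199, 0.0682]
tool_rot: [0.005, -0.2, 0.98, 0.001]
force: [-0.4, 1.1, 1.6]
grip_width: 0.0411
t8.57 tcp [0.6068 0.1199 0.0682] yaw_y 1.9743 F [-0.4142  1.125   1.5617] M [-0.1831  0.0226  0.1875] w 0.0411 q [-0.358   0.5716  0.119   1.7755 -0.0938  0.7905  1.7819]
```

It's free (about 1 N). Continuing the arc by 0.70 rad.

```bash
python3 -m pendant '[[0.3,-6.1,0,5.7,1],[1.1,-12.2,0,11.5,1],[2.6,-18.2,0,17.2,1],[4.7,-24,0,22.9,1],[7.3,-29.5,0,28.6,1],[10.5,-34.8,0,34.4,1],[14.2,-39.7,0,40.1,1],[14.2,-39.7,0,40.1,1]]'; python3 -c "
from h import *
o=st(); shot('top','topz6',(350,130,140,150),4); shot('side','sidez6',(290,240,170,150),4)"
```

```text
time: 9.57
tool_pos: [0.6091, 0.0781, 0.0682]
tool_rot: [0.004, 0.149, 0.989, 0.003]
force: [-1.5, 3.1, 4.0]
grip_width: 0.0414
t9.57 tcp [0.6091 0.0781 0.0682] yaw_y 1.2722 F [-1.4898  3.0922  3.9596] M [-1.0609  0.8229 -0.3692] w 0.0414 q [-0.4226  0.5792  0.3027  1.796  -0.2361  0.7929  1.2711]
```

View pics/topz6.png

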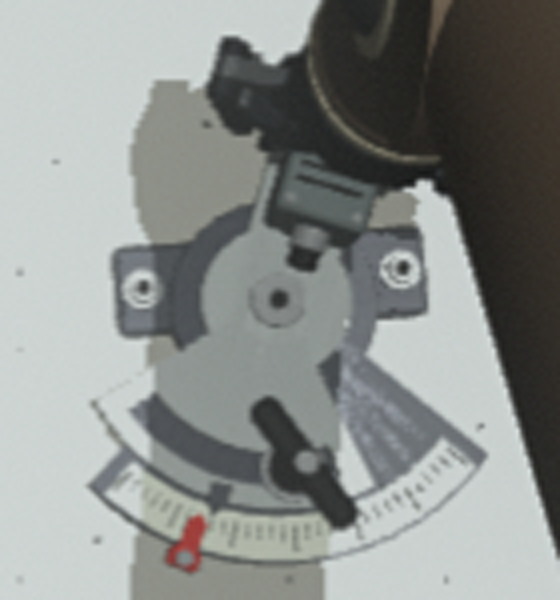

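View pics/sidez6.png

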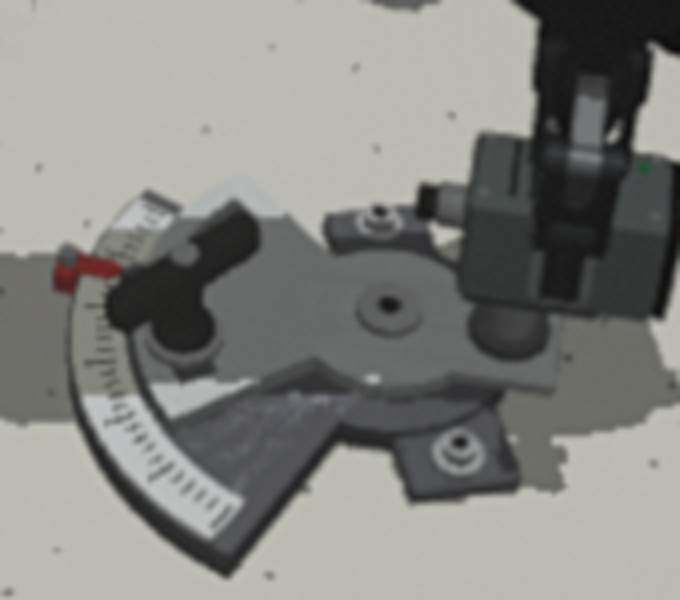

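The pointer now shows at crop (217,495), just right of the clip tip at (203,516). Zooming in for a fine measurement.

```bash
python3 - <<'E'
from h import *
c=shot("top","fine1",(385,240,35,35),16)
def T(u,v,z): return onz(c,(350+(u+.5)/4-.5,130+(v+.5)/4-.5),z)
# scale frame: show expected 106 mm arc grid drawn? print pixel positions of radius samples at z=.02
for a in np.arange(-.45,-.2,.05):
    P=[[PIV[0]-r*np.cos(a),PIV[1]-r*np.sin(a),.021] for r in(.09,.106,.125)]
    print(round(a,2),((proj(c,P)-[385,240]+.5)*16).round().tolist())
E
```

```text
-0.45 [[226.0, 128.0], [168.0, 250.0], [99.0, 395.0]]
-0.4 [[261.0, 143.0], [209.0, 268.0], [148.0, 417.0]]
-0.35 [[297.0, 157.0], [251.0, 285.0], [197.0, 437.0]]
-0.3 [[333.0, 169.0], [294.0, 299.0], [248.0, 454.0]]
-0.25 [[370.0, 180.0], [338.0, 312.0], [300.0, 468.0]]
```

View pics/fine1.png

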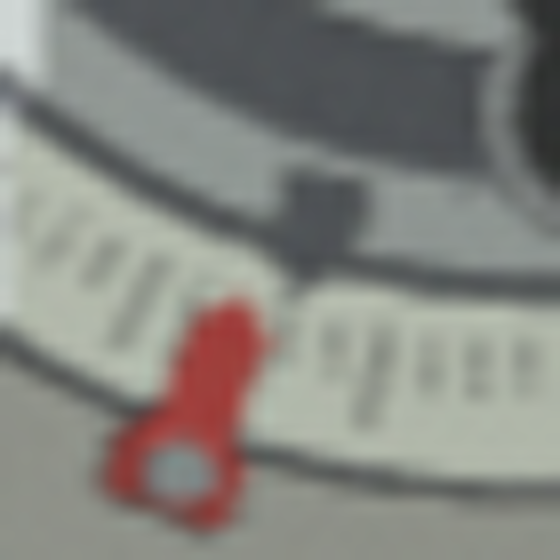

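Against the projected radial lines, the clip's centre line sits at about -0.353 and the pointer at about -0.295. The remaining swing is 0.058 rad (3.3°, 3.5 mm).

```bash
python3 -m pendant '[[0,-1.8,0,1.7,1],[0.1,-3.5,0,3.3,1],[0.1,-3.5,0,3.3,1],[0.1,-3.5,0,3.3,1]]'; python3 - <<'E'
from h import *
st()
c=shot("top","fine2",(385,240,35,35),16)
E
```

```text
time: 10.22
tool_pos: [0.608, 0.075, 0.0682]
tool_rot: [0.003, 0.176, 0.984, 0.003]
force: [-2.2, 4.1, 4.9]
grip_width: 0.0412
t10.22 tcp [0.608  0.075  0.0682] yaw_y 1.2170 F [-2.2007  4.1161  4.8551] M [-1.1315  0.8671 -0.4262] w 0.0412 q [-0.4281  0.5788  0.3169  1.8005 -0.2473  0.7923  1.2307]
```

View pics/fine2.png

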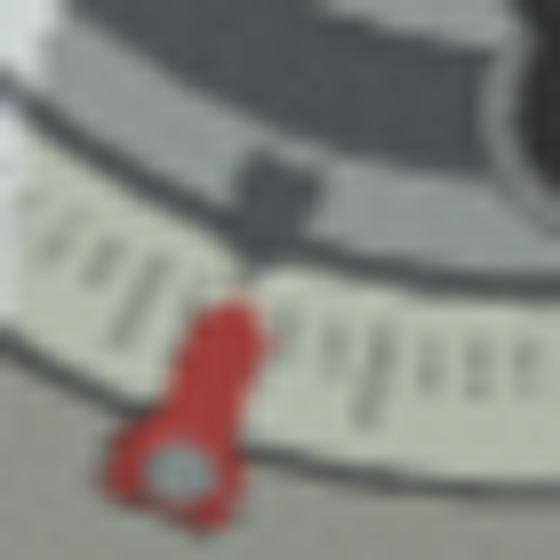

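The pointer is on the clip's line: tip at (257,270), against the -0.35 radial at (256,270). Release and lift, then check again.

```bash
python3 -m pendant '[[0,0,0,0,0.6],[0,0,0,0,0.3],[0,0,0,0,0],[0,0,0,0,0],[0,0,-30,0,0],[0,0,-75,0,0],[0,0,-100,0,0]]'; python3 - <<'E'
from h import *
st()
c=shot("top","fine3",(385,240,35,35),16); shot("top","topz7",(350,130,140,150),4)
go([*KNOB,.16],.704+np.pi/2)
E
```

```text
time: 11.15
tool_pos: [0.6081, 0.0742, 0.1704]
tool_rot: [0.005, 0.176, 0.984, 0.004]
force: [-0.1, -0.0, 0.4]
grip_width: 0.0855
t11.15 tcp [0.6081 0.0742 0.1704] yaw_y 1.2166 F [-0.0952 -0.0158  0.3612] M [ 0.056   0.0343 -0.0007] w 0.0855 q [-0.4638  0.4535  0.3627  1.7252 -0.1924  0.9862  1.1869]
row [135.2 -33.8   9.7] turn -60.6
```

View pics/fine3.png

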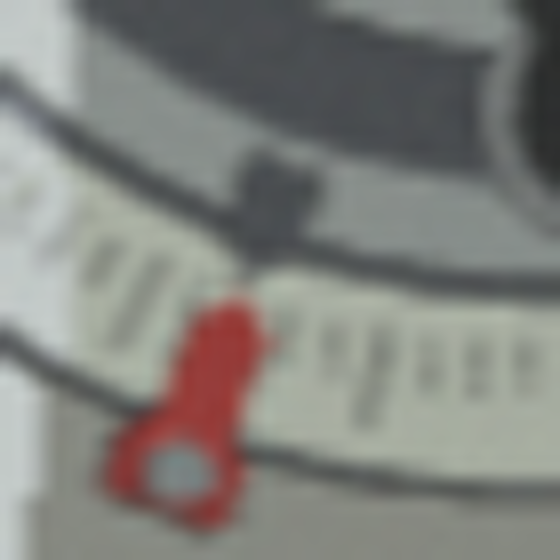

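View pics/topz7.png

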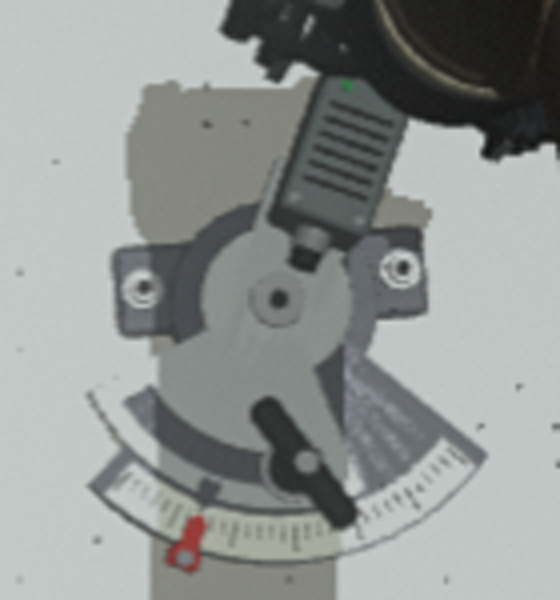

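```bash
python3 - <<'E'
from h import *
c=env.capture("top")
def T(u,v,z): return onz(c,(350+(u+.5)/4-.5,130+(v+.5)/4-.5),z)
e1,e2=T(265,405,.068),T(344,522,.068); a=np.arctan2(*(e1-e2)[1::-1]); print("bar",np.linalg.norm(e1-e2),a,(e1+e2)/2,T(307,461,.069))
go([.471,.0899,.16],a+np.pi/2);go([.471,.0899,.041],a+np.pi/2)
E
```

```text
bar 0.06314805784485182 0.582053994701035 [0.4698 0.0908 0.068 ] [0.4708 0.0897 0.069 ]
row [134.  -33.1   8.2] turn -53.6
row [135.  -34.2 127.2] turn -53.6
```

```bash
python3 -m pendant '[[35,-8,0,-10,0],[70,-17,0,-20,0],[105,-26,0,-30,0],[134,-33,0,-40,0],[134,-33,0,-50,0],[134,-33,10,-55,0],[134,-33,40,-55,0],[135,-34,80,-55,0],[135,-34,110,-55,0],[135,-34,126,-55,0],[135,-34,126,-55,0]]'; python3 - <<'E'
from h import *
st(); go([.471,.0899,.041],.6+np.pi/2)
shot('side','side8',(250,160,240,200),3)
E
```

```text
time: 12.68
tool_pos: [0.4693, 0.0896, 0.0402]
tool_rot: [0.004, -0.298, 0.954, 0.001]
force: [-0.2, -0.8, -0.1]
grip_width: 0.0856
t12.68 tcp [0.4693 0.0896 0.0402] yaw_y 2.1767 F [-0.1833 -0.819  -0.0613] M [-0.0049 -0.0169 -0.0063] w 0.0856 q [-0.3957  0.4339  0.1328  2.1334 -0.1078  0.5727  1.9918]
row [-1.6 -0.7 -0.7] turn 0.3
```

View pics/side8.png

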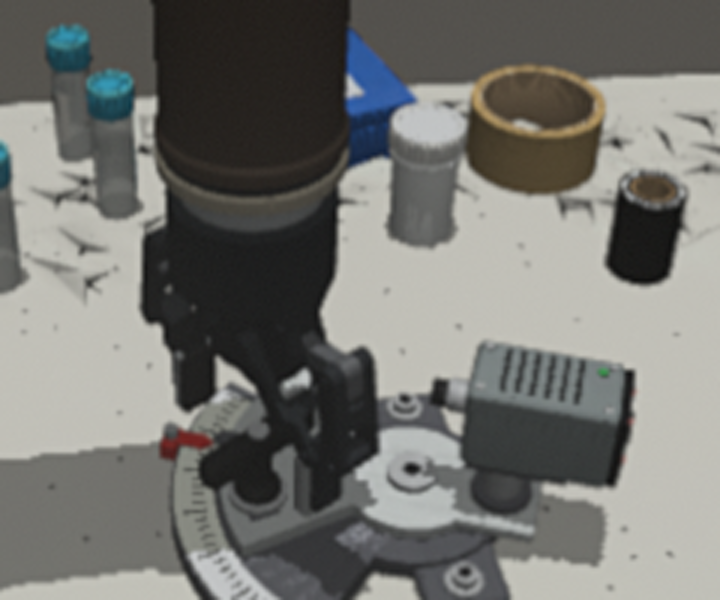

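The fingers straddle the bar and everything else is clear. I'll grip and check the reading before turning.

```bash
python3 -m pendant '[[-1.6,-0.7,-1,0,0.5],[-1.6,-0.7,-1,0,1],[-1.6,-0.7,-1,0,1],[-1.6,-0.7,-1,0,1],[-1.6,-0.7,-1,0,1],[-1.6,-0.7,-1,0,1],[-1.6,-0.7,-1,0,1],[-1.6,-0.7,-1,0,1]]'; python3 -c "
from h import *
st()"; python3 -m pendant '[[0,0,0,6,1],[0,0,0,12,1],[0,0,0,18,1],[0,0,0,24,1]]'; python3 -c "
from h import *
st();env.capture('top');st()"
```

```text
time: 13.72
tool_pos: [0.4719, 0.0904, 0.0427]
tool_rot: [0.005, -0.298, 0.954, 0.001]
force: [-1.9, 1.4, 4.9]
grip_width: 0.0134
t13.72 tcp [0.4719 0.0904 0.0427] yaw_y 2.1770 F [-1.8844  1.3896  4.8602] M [0.0883 0.3228 0.0386] w 0.0134 q [-0.396   0.4317  0.1335  2.1277 -0.1075  0.5783  1.9919]
time: 14.22
tool_pos: [0.4719, 0.0902, 0.0428]
tool_rot: [0.005, -0.092, 0.996, 0.002]
force: [-0.0, -1.1, -1.4]
grip_width: 0.0128
t14.22 tcp [0.4719 0.0902 0.0428] yaw_y 1.7556 F [-0.0408 -1.1281 -1.3887] M [-0.3728 -0.0106  0.3236] w 0.0128 q [-0.4865  0.4376  0.2462  2.1336 -0.1945  0.5807  1.6551]
t14.28 tcp [0.4719 0.0902 0.0428] yaw_y 1.7506 F [-0.8036 -0.9837  0.3262] M [-0.3226 -0.0425  0.1976] w 0.0130 q [-0.4873  0.4377  0.2474  2.1337 -0.1955  0.5807  1.6512]
```

```bash
cat > s.sh <<'E'
python3 -c "
from h import *
o=env.get_obs(); y=rot(o['tool_rot']).apply([0,1,0]); M=[o['moment'][2]]
for i in range(4):
    env.capture('top'); M.append(env.get_obs()['moment'][2])
y2=rot(env.get_obs()['tool_rot']).apply([0,1,0])
print('t%.2f yaw %.4f -> %.4f'%(o['time'],np.arctan2(y[1],y[0]),np.arctan2(y2[1],y2[0])),'Mz',np.array(M),'F',np.array(o['force']),'w',round(o['grip_width'],4))"
E
python3 -m pendant '[[0,0,0,4,1],[0,0,0,8,1]]' >/dev/null; bash s.sh; python3 -m pendant '[[0,0,0,4,1],[0,0,0,8,1]]' >/dev/null; bash s.sh
```

```text
t14.53 yaw 1.6112 -> 1.6137 Mz [0.2571 0.1903 0.1218 0.1619 0.1525] F [ 0.6816 -0.361  -1.2101] w 0.0127
t14.97 yaw 1.4743 -> 1.4766 Mz [0.2892 0.1871 0.1728 0.121  0.1915] F [-0.6973 -0.4202 -0.9963] w 0.0131
```

Free-running torque reads about 0.28 moving and about 0.16 held. Continuing in smaller steps and watching the moving value.

```bash
sed -i 's/range(4)/range(2)/' s.sh; python3 -m pendant '[[0,0,0,3,1],[0,0,0,6,1]]' >/dev/null; bash s.sh; python3 -m pendant '[[0,0,0,3,1],[0,0,0,6,1]]' >/dev/null; bash s.sh
```

```text
t15.43 yaw 1.3728 -> 1.3731 Mz [0.2908 0.23   0.1848] F [-0.7174 -1.4091 -0.3951] w 0.0129
t15.78 yaw 1.2698 -> 1.2701 Mz [0.2807 0.2223 0.1613] F [-0.0704 -1.1069 -1.1026] w 0.0131
```

```bash
python3 -m pendant '[[0,0,0,3,1],[0,0,0,6,1]]' >/dev/null; bash s.sh
```

```text
t16.12 yaw 1.1670 -> 1.1673 Mz [0.2635 0.1781 0.1852] F [ 0.1517 -1.0928  0.1628] w 0.013
```

```bash
python3 -m pendant '[[0,0,0,3,1],[0,0,0,6,1]]' >/dev/null; bash s.sh
```

```text
t16.48 yaw 1.0643 -> 1.0646 Mz [0.203  0.19   0.1997] F [ 0.2675 -1.1337 -0.3122] w 0.0134
```

```bash
python3 -m pendant '[[0,0,0,3,1],[0,0,0,6,1]]' >/dev/null; bash s.sh
```

```text
t16.82 yaw 0.9618 -> 0.9620 Mz [0.2459 0.2818 0.184 ] F [-0.0712 -1.0299  0.9264] w 0.0128
```

```bash
python3 -m pendant '[[0,0,0,2.5,1],[0,0,0,5,1]]' >/dev/null; bash s.sh
```

```text
t17.18 yaw 0.8732 -> 0.8736 Mz [0.2916 0.2633 0.2887] F [ 0.5323 -2.3042  0.7829] w 0.0131
```

```bash
sed -i 's/range(2)/range(5)/' s.sh; python3 -m pendant '[[0,0,0,1.5,1],[0,0,0,3,1]]' >/dev/null; bash s.sh
```

```text
t17.52 yaw 0.8198 -> 0.8214 Mz [0.364  0.2926 0.3402 0.291  0.3293 0.3291] F [-0.4681 -1.3517  1.1578] w 0.013
```

```bash
python3 -m pendant '[[0,0,0,1.5,1],[0,0,0,3,1]]' >/dev/null; bash s.sh
```

```text
t18.02 yaw 0.7673 -> 0.7693 Mz [0.3724 0.3855 0.362  0.394  0.2758 0.3618] F [-0.3677 -1.5481  1.3041] w 0.013
```

It's biting: the held value rose from 0.17 to 0.32 and then 0.36. Moving and held readings differ, so I'll creep on in small steps and average, to find the true slip torque.

```bash
cat > s2.sh <<'E'
python3 -c "
from h import *
o=env.get_obs(); M=[o['moment'][2]]
for i in range(6):
    env.capture('top'); M.append(env.get_obs()['moment'][2])
y2=rot(env.get_obs()['tool_rot']).apply([0,1,0])
print('t%.2f yaw %.4f'%(o['time'],np.arctan2(y2[1],y2[0])),'Mz',np.array(M),'mean %.3f'%np.mean(M[1:]))"
E
bash s2.sh; python3 -m pendant '[[0,0,0,0.7,1]]' >/dev/null; bash s2.sh;python3 -m pendant '[[0,0,0,0.7,1]]' >/dev/null; bash s2.sh
```

```text
t18.27 yaw 0.7692 Mz [0.3618 0.365  0.4028 0.3609 0.353  0.3201 0.3857] mean 0.365
t18.70 yaw 0.7571 Mz [0.3416 0.392  0.4583 0.4227 0.3957 0.4223 0.3521] mean 0.407
t19.12 yaw 0.7449 Mz [0.4117 0.4425 0.3847 0.391  0.3604 0.3725 0.3858] mean 0.390
```

```bash
sed -i 's/range(6)/range(8)/' s2.sh; python3 -m pendant '[[0,0,0,0.7,1]]' >/dev/null; bash s2.sh;python3 -m pendant '[[0,0,0,0.7,1]]' >/dev/null; bash s2.sh
```

```text
t19.55 yaw 0.7326 Mz [0.367  0.4321 0.3934 0.3849 0.4043 0.4215 0.4038 0.36   0.4098] mean 0.401
t20.07 yaw 0.7205 Mz [0.4241 0.464  0.361  0.4102 0.3931 0.438  0.4009 0.425  0.4129] mean 0.413
```

Slipping now at about 0.41 held, and rising at the expected rate. A little more.

```bash
python3 -m pendant '[[0,0,0,0.9,1]]' >/dev/null; bash s2.sh;python3 -m pendant '[[0,0,0,0.9,1]]' >/dev/null; bash s2.sh
```

```text
t20.60 yaw 0.7048 Mz [0.4504 0.4151 0.4269 0.3934 0.4577 0.4586 0.3738 0.3928 0.3721] mean 0.411
t21.12 yaw 0.6892 Mz [0.4675 0.4119 0.4347 0.4505 0.4495 0.4809 0.3575 0.3971 0.4192] mean 0.425
```

Held torque is 0.425–0.45, and climbing as expected. Release, lift away and check.

```bash
python3 -m pendant '[[0,0,0,0,0.8],[0,0,0,0,0.6],[0,0,0,0,0.5],[0,0,0,0,0.5],[0,0,-20,0,0.5],[0,0,-60,0,0.3],[0,0,-120,0,0],[0,0,-160,0,0]]'; python3 - <<'E'
from h import *
st(); go([.36,.40,.25],1.2)
shot('side','side9',(250,160,240,200),3)
E
```

```text
time: 22.52
tool_pos: [0.4708, 0.0889, 0.2051]
tool_rot: [0.004, 0.427, 0.904, 0.004]
force: [0.3, 1.5, 0.2]
grip_width: 0.0854
t22.52 tcp [0.4708 0.0889 0.2051] yaw_y 0.6885 F [0.3141 1.5098 0.1727] M [ 0.0243 -0.0041  0.0102] w 0.0854 q [-0.9042  0.2064  0.7211  2.0151 -0.1687  0.9662  0.5898]
row [310.5 112.6 -44.5] turn -29.3
```

View pics/side9.png

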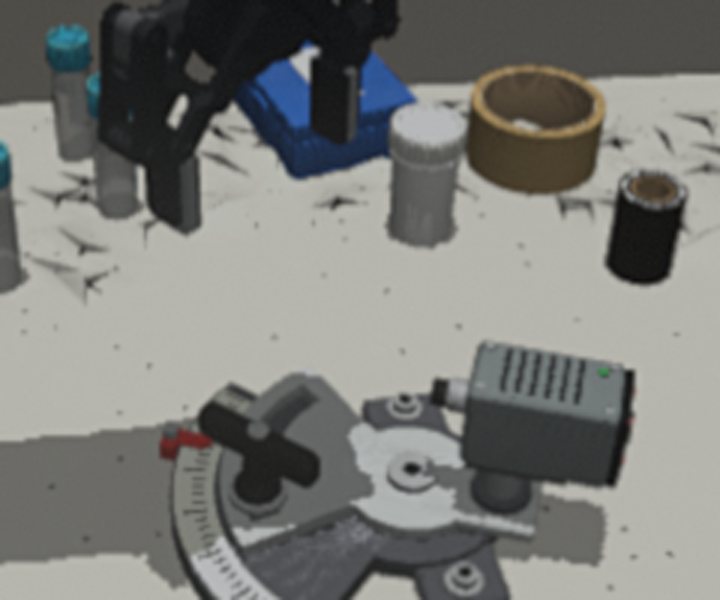

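The knob is released and the reader is in its new position. I'll move the arm aside for a clear final look from above; z rises first, staying well above the tubes.

```bash
python3 -m pendant '[[35,12,-20,-3,0],[75,27,-40,-7,0],[115,42,-45,-11,0],[155,56,-45,-15,0],[195,70,-45,-19,0],[235,85,-45,-23,0],[275,100,-45,-27,0],[275,100,-45,-27,0]]'; python3 - <<'E'
from h import *
st()
shot("top","fine9",(385,240,35,35),16); shot("top","top9",(0,0,640,480),1)
E
```

```text
time: 23.58
tool_pos: [0.373, 0.3678, 0.2539]
tool_rot: [0.006, 0.202, 0.979, 0.005]
force: [1.0, -0.2, 0.1]
grip_width: 0.0856
t23.57 tcp [0.373  0.3678 0.2539] yaw_y 1.1649 F [ 0.9604 -0.1644  0.0766] M [-0.0614 -0.0501  0.024 ] w 0.0856 q [-1.2781  0.2141  0.4796  1.8477 -0.1052  1.0902  0.4043]
```

View pics/fine9.png

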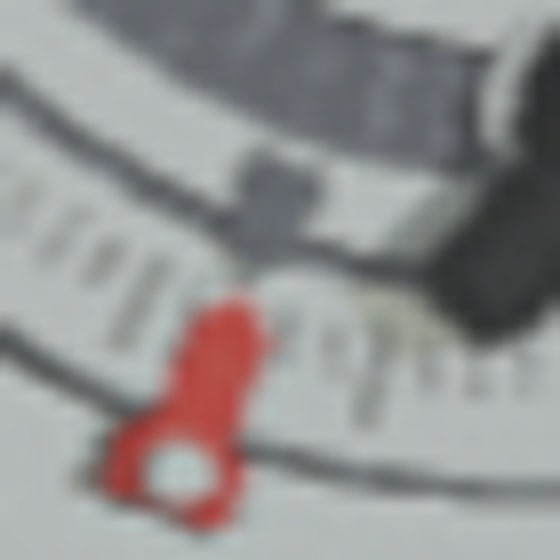

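View pics/top9.png

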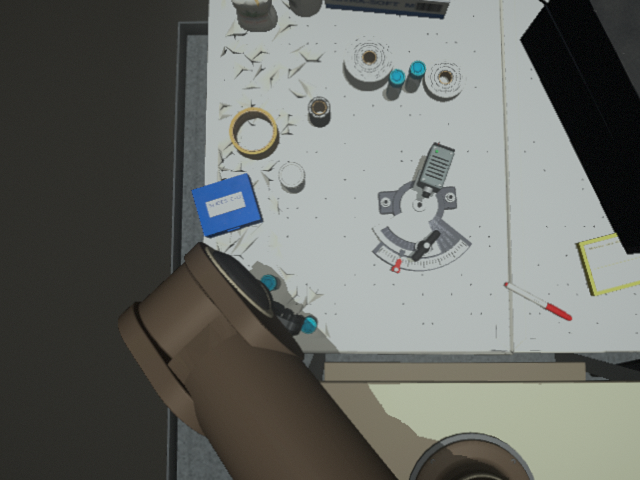

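Final view: the pointer tip at (250,270) lies on the clip's centre line, which extrapolates to about (247,270). The clip, tubes and pot are where they were. Handing in.

```bash
python3 -c "
from plant import env
print(env.job_done())"
```

```text
the job is handed in; nothing more can be done
None
```

The reader now stands at the red clip and the knob is retightened to about 0.43–0.45 N m. I handed the job in at about 24 s with the arm clear of everything.

- **Loosening:** I turned the knob about 0.76 rad counter-clockwise. The torque settled at about 0.28 N m, the value for a free knob.
- **Swing:** I gripped the reader from above and swung it about 0.86 rad clockwise, needing only a few newtons. The pointer did not shift visibly when I let go of the reader.
- **Position check:** in the last top view the pointer tip lies on the clip's centre line to within about 0.5°. The clip looks unmoved in the close-ups. The pot looks unmoved. The three tubes at the near left were partly hidden by the arm in the last top view, though I moved well above them.
- **Torque check:** the knob began to bite after roughly 1.2 rad of tightening, and I crept up from there in small steps.
  - The held wrist torque at the end averaged 0.425 N m, with single readings from 0.36 to 0.48.
  - Working it out from where the clamp bit gives about 0.47–0.48 N m, so the two estimates differ by about 0.05 N m. Both are well under 0.6 N m.
- **Not checked:** I did not push on the reader after tightening to test that the clamp holds.

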